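Set up the two-item check photo: vial on the plinth, syringe held up to the lens

ROBOT

A 7-joint arm with a two-finger parallel gripper is mounted at the origin on a cart in front of the work surface, level with it; the furniture and walls round the work are solid. World frame = base frame: x ahead of the robot, y to its left, z up, the work surface at z = 0. Lengths are in m, angles in rad, forces in N, time in s.
With the tool pointing down it reaches from about 0.4 to 0.85 m from the base axis. Payload 4.5 kg.
Tool frame: the origin (TCP) lies midway between the tips of the shut fingers; the grasp point (between the pads) lies 19 mm behind it; z points along the fingers, y is the line along which they close (so a half turn about z gives the same grasp; the last joint's range is limited). The gripper opens to 88 mm and grips with 3 to 60 N. Pads are 18 mm wide; open, the fingers measure 123 mm over their backs; the gripper's body (75 mm by 187 mm) begins 45 mm behind the grasp point.
Start: joints at [1.226, 0.689, -0.195, 1.565, 0.157, 0.902, -0.215], TCP at [0.231, -0.581, 0.214] pointing down, gripper open.
Joint ranges: [-3.01, 3.01], [-0.46, 2.08], [-1.47, 1.51], [0.13, 2.56], [-1, 4.14], [0.04, 2.09], [-2.66, 2.66]. Speed limits (rad/s): [2.57, 2.57, 3.14, 3.14, 3.14, 3.14, 3.14].

INTERFACE

Orientations are given as a unit quaternion [x, y, z, w].
In Python, from plant import * gives the robot as it stands.
- The arm moves only by the tool send_rows, never from a script. Its argument "targets" is a list of rows, each a list of 2 entries, a list of its own where there are three numbers: the shift along the tool's x, y, z in units of 0.3 m (1.0 is 0.3 m), then the turn, a rotation vector about the tool's x, y, z in units of pi rad (1.0 is pi rad). A call has 1 to 12 rows; each row is the pose to reach, as a shift and turn from the pose commanded when the call began, along the tool's axes at that moment, turning the shorter way round; what a row does not reach only later rows make up. A row lasts 1/8 s, in which the tool goes at most 62.5 mm and 10.7 degrees, less where a joint would pass 70% of its speed; a pose out of reach is approached as far as the arm can. A call with a number of a shift or a turn outside -1 to 1 is refused whole. A call with a gripper value outside its range is refused whole. "fingers" is the opening, from 0 (shut) to 1 (fully open), set as the call begins (left out, the last holds). The fingers move at their own pace and stop on an object; "newtons" is the grip in N (left out, the last holds). Time passes only in rows, so rows that repeat a pose let the fingers close. It gives the time, the measured TCP pose, the force, the opening and the grip force at its end, in the units of the state.
- get_state(): the state, without advancing time (a new reading comes with each control period).
- snapshot(name): name is "side" or "top" or "wrist"; returns a dict with "img" (420x560x3 uint8, blue, green, red), "fx", "fy", "cx", "cy" (pixels), "cam_to_world" (4x4, takes a point from camera to world coordinates); the wrist camera has in their place "T_tool_cam" (4x4, takes a point from camera to tool coordinates, whose origin is the TCP and whose axes are the flange's). Camera axes: x right, y down, z forward; pixel columns grow to the right and rows downward; lengths in m; the calibration is good to about 2 mm. A picture is of the moment at which its call begins: read the wrist's pose just before it. There is no depth.
- finish_job(): hands the job in; it is judged then, once.
The state is a dict: "clock": time; "q": joint angles; "qd": joint speeds; "joint_torque": joint torques, N m; "tool_pos": TCP position; "eef_rot": TCP orientation; "contact_force": force on the tool from outside, world axes, zero at the start; "moment": the same for the moment, N m; "opening": opening from 0.0 (shut) to 1.0 (fully open); "finger_force": force on a finger pad.
Only numpy, scipy, OpenCV 4.12 (cv2) and the standard library are available. Lean on these libraries where they do the work, as an engineer would, in place of code of your own. Each camera call takes 0.05 s, during which the arm holds its last target. There are 200 camera calls.

TASK

For the check photo, stand the green-capped vial upright in the middle of the small blue plinth of the photo stand and let go of it. Then pick up the syringe and hold it still in the air in front of the camera, the middle of its barrel straight above the plinth and level with the centre of the lens, parallel to the slanted orange dashes beside the lens (a 30 degree slope), nose end up. Finish while still holding it there, with nothing but the gripper carrying it, and leave the other two vials and the blue oximeter where they are.

Things in the scene. Friction and masses are not known exactly. Their poses are not given: they have to be found in the camera images.
- vial_green: injection vial with a GREEN flip cap, loose, upright on the worktop among two others: a round bottle 27 mm in diameter up to 42 mm high, then a narrower neck and a cap 19 mm wide up to 50 mm. 22 g. Origin: centre of its underside; z up its axis.
- vial_blue: the same kind of vial with a BLUE cap, loose, origin at the centre of its underside. To be left alone. The three stand in a row to the robot's left, in any order, at least 55 mm apart in y, so fingers that close along the world's x have room at each.
- vial_red: the same kind of vial with a RED cap, loose, origin at the centre of its underside. To be left alone.
- syringe: clear syringe without needle, 119 mm long, 15 g, loose, lying flat to the robot's right, nose to the right within 0.6 rad. Origin: on the worktop below its mid-length; y runs from the nose (-60 mm) to the plunger's thumb disc (+59 mm), z up. Barrel 13.6 mm thick, axis 7 mm up, y -60 to +20 mm; then a flange 24 mm wide. Grip the barrel; the plunger rod behind the flange cannot be gripped.
- barrel_mid (a point): the middle of the syringe's barrel, on its axis: 20 mm from the syringe's origin toward the nose, 7 mm up; axes as the syringe's. It is the place to grip, and the point to bring to the aim point.
- photo_stand: photo stand, bolted down, yaw within 0.3 rad. Origin: on the worktop under the plinth's axis; x from plinth to camera, z up. Grey base 110 x 8 mm from x -50 to 205 mm; blue plinth in front; at the back a column with a white camera head 100 mm wide (y), z 162 to 238 mm, face at x = 150 mm, black lens to x = 140 mm, lens centre at z = 200 mm.
- plinth_top (a point): centre of the top face of the plinth: a blue disc 38 mm in diameter and 12 mm thick, its top 60 mm above the worktop, on a 20 mm post. Axes as the stand's.
- aim: aim point in the air (nothing solid) and wanted attitude: 140 mm straight above the plinth's top, level with the lens centre, 140 mm before it. Axes as the syringe shall have them (its roll about its length is free): x points at the lens; nose (-y) to the robot's right and up at 30 degrees. The two 25 x 6 mm orange dashes on the camera's face, left and right of the lens, run along this y.
- oximeter: blue and white finger oximeter, 34 x 58 x 30 mm, loose on the worktop near the front edge, before the stand. Origin: centre of its underside. To be left alone.
Mind the look-alikes: they are no part of the job. Leave any purple or turquoise look-alike of the vial_green alone. Several things have the shape of the syringe; the one meant has the colours described above.

How it is judged:
On the way, in this order (a step that is already met when the one before it is completed fails the run):
1. the green-capped vial stands on the plinth, let go (distance between vial_green and plinth_top below 0.011 m and z of vial_green in the frame of plinth_top between -0.003 and 0.003 m and angle between vial_green's own z axis and vertical below 0.1 rad and contact force between vial_green and the fingers below 0.02 N), for 0.3 s.
2. the syringe is lifted off the worktop (height (world z) of barrel_mid above 0.05 m and contact force between syringe and the fingers above 0.5 N), for 0.2 s.
At the end, for the whole second after the job is handed in: The green-capped vial stands upright (0.1 rad) on the plinth, within 11 mm of its centre, touched by nothing else. The syringe is held still by the fingers alone: middle of its barrel within 20 mm of the aim point, its length within 0.2 rad of the dashes' slope, nose end up (all of step 1 and contact force between vial_green and the arm below 0.02 N and contact force between vial_green and syringe below 0.02 N and distance between barrel_mid and aim below 0.02 m and angle between the y axis of syringe and the y axis of aim, either way round below 0.2 rad and angle between syringe's own y axis and vertical above 1.8 rad and contact force between syringe and the fingers above 0.5 N and contact force between syringe and photo_stand below 0.02 N and linear speed of syringe below 0.03 m/s); the arm keeps its last pose, push and grip.
It fails at once if the blue- or the red-capped vial is shifted by more than 25 mm or tipped (distance of any of vial_blue, vial_red from where it was at the start of the episode above 0.025 m or angle between any of vial_blue, vial_red's own z axis and vertical above 0.5 rad).
It fails at once if the oximeter is shifted by more than 25 mm (distance of oximeter from where it was at the start of the episode above 0.025 m).
It also fails if it takes over 64 s, if anything falls off the work surface, if the arm or the gripper's body presses on something with over 40 N, if the wrist force passes 120 N, or if a joint passes its speed limit or range.

## Working session

There is one attempt and no reset: what is moved stays moved. The work goes in short steps, Python scripts to look and compute and a tool call to move; the robot and the scene stay as the last step left them, time stands still between calls to the robot, and variables do not carry over. Pictures are saved under pics/ and viewed, at most 10 in all, crops included, and the job is handed in when it is done.

Besides the shell and the picture viewer there is one more tool, called after "Emit:" by a JSON object that holds its "fn" and its "kwargs", one argument or row to a line. send_rows: Moves the arm, as the interface text tells. Its arguments: {"type":"object","properties":{"targets":{"type":"array"},"fingers":{"type":"number"},"newtons":{"type":"number"}},"required":["targets"]}

```bash
mkdir -p pics; ls; cat > h.py <<'E'
from plant import *
import numpy as np, cv2
from scipy.spatial.transform import Rotation as R
def cam(s,st=None):
    K=(s["fx"],s["fy"],s["cx"],s["cy"])
    if "cam_to_world" in s: return K,np.array(s["cam_to_world"])
    T=np.eye(4);T[:3,:3]=R.from_quat(st["eef_rot"]).as_matrix();T[:3,3]=st["tool_pos"]
    return K,T@np.array(s["T_tool_cam"])
def ray(C,u,v):
    (fx,fy,cx,cy),T=C
    return T[:3,3],T[:3,:3]@np.array([(u-cx)/fx,(v-cy)/fy,1])
def onz(C,u,v,z):
    o,d=ray(C,u,v); return o+d*(z-o[2])/d[2]
def tri(a,b):
    # least squares meeting point of rays
    A=np.zeros((3,3));y=np.zeros(3)
    for o,d in (a,b):
        d=d/np.linalg.norm(d);P=np.eye(3)-np.outer(d,d);A+=P;y+=P@o
    return np.linalg.solve(A,y)
def proj(C,p):
    (fx,fy,cx,cy),T=C
    q=T[:3,:3].T@(np.array(p)-T[:3,3]);return fx*q[0]/q[2]+cx,fy*q[1]/q[2]+cy
def rel(pos,quat):
    s=get_state();R0=R.from_quat(s["eef_rot"])
    return R0.inv().apply(np.array(pos)-s["tool_pos"])/0.3,(R0.inv()*R.from_quat(quat)).as_rotvec()/np.pi
E
python3 - <<'E'
from h import *
st=get_state();print(st)
for n in("side","top"):
    s=snapshot(n);cv2.imwrite(f"pics/{n}0.png",s["img"]);print(n,cam(s))
E
```

```text
pics
{'clock': 0.0, 'q': array([ 1.22581515,  0.68998067, -0.19449961,  1.56637483,  0.15730238,
        0.90253199, -0.21509397]), 'qd': array([ 0.00015106,  0.00011839,  0.00019717, -0.00058608, -0.00088429,
       -0.00217368,  0.00046556]), 'joint_torque': array([ 3.89223374e-05, -5.27578783e+01, -1.26708157e+00, -1.53434712e+01,
       -5.26211062e-02,  6.54359290e-03,  1.56817632e-04]), 'tool_pos': array([ 0.23079471, -0.58006357,  0.2130036 ]), 'eef_rot': array([ 9.82110735e-01,  1.88301881e-01, -2.55007327e-04, -9.16842378e-04]), 'contact_force': array([ 0.32139988,  0.79546692, -0.31011418]), 'moment': array([0.01243241, 0.01106076, 0.00949684]), 'finger_force': 0.0, 'opening': 1.0002477101557161}
side ((399.72438803788873, 399.72438803788873, 287.16057845946926, 211.16409386392695), array([[-0.87037039, -0.27548227,  0.40812362,  0.06998471],
       [-0.4919545 ,  0.45135497, -0.74448604,  0.6965835 ],
       [ 0.02088408, -0.84875686, -0.52837075,  0.64882973],
       [ 0.        ,  0.        ,  0.        ,  1.        ]]))
top ((442.55244432825054, 442.55244432825054, 278.8844717379274, 211.42713215812762), array([[ 0.02281887, -0.99792987,  0.06012719,  0.35823419],
       [-0.9994639 , -0.02418367, -0.02206933,  0.0138463 ],
       [ 0.02347774, -0.05959136, -0.99794672,  1.41595119],
       [ 0.        ,  0.        ,  0.        ,  1.        ]]))
```

View pics/top0.png

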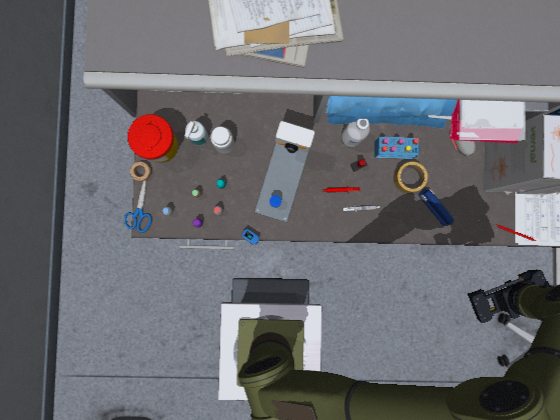

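View pics/side0.png

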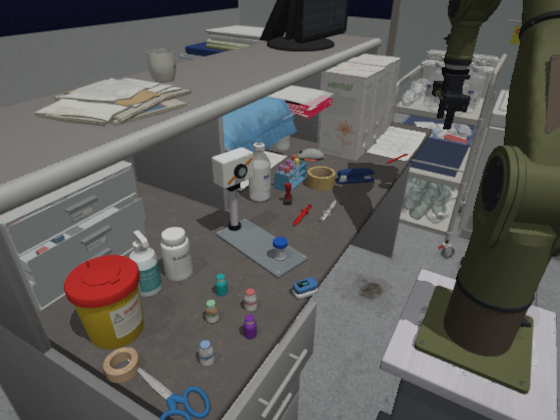

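Top view: vial candidates are light green (196,193), turquoise (221,183), red (218,210), purple (198,223) and blue (166,211). I choose the light green one. Syringe candidates are clear/white (361,209), red (341,189) and a red pen (515,233). I choose the clear one. The plinth is at (275,200) and the oximeter at (250,236).

```bash
python3 - <<'E'
from h import *
t=snapshot("top");s=snapshot("side");Ct,Cs=cam(t),cam(s)
def c(im,x0,x1,y0,y1,f): return cv2.resize(im[y0:y1,x0:x1],None,fx=f,fy=f,interpolation=cv2.INTER_CUBIC)
a=c(t["img"],150,390,110,250,3.3)[:,:790]
b=c(t["img"],325,395,180,220,5.6)
d=c(s["img"],180,270,260,340,2.8)
out=np.zeros((600,800,3),np.uint8);g=cv2.resize(c(t["img"],150,390,110,250,3),(720,420))
out[:420,:720]=g
b=cv2.resize(t["img"][195:222,335:387],(345,180),interpolation=cv2.INTER_CUBIC);out[420:,:345]=b
d=cv2.resize(s["img"][260:345,180:270],(190,180));out[420:,350:540]=d
e=cv2.resize(s["img"][190:230,300:350],(225,180),interpolation=cv2.INTER_CUBIC);out[420:,545:770]=e
cv2.imwrite("pics/crop1.png",out)
def blobs(im,lo,hi,roi):
    h=cv2.cvtColor(im,cv2.COLOR_BGR2HSV);m=cv2.inRange(h,lo,hi);k=np.zeros_like(m);x0,x1,y0,y1=roi;k[y0:y1,x0:x1]=m[y0:y1,x0:x1]
    n,l,st,ce=cv2.connectedComponentsWithStats(k);return [(st[i][:4],int(st[i][4]),ce[i].round(1)) for i in range(1,n) if st[i][4]>4]
print("green top",blobs(t["img"],(40,60,60),(80,255,255),(150,260,150,240)))
print("green side",blobs(s["img"],(40,60,60),(80,255,255),(180,280,250,370)))
print("blue top",blobs(t["img"],(105,150,60),(125,255,255),(255,300,180,220)))
print("blue side",blobs(s["img"],(105,150,60),(125,255,255),(265,295,230,265)))
print("syr top",blobs(t["img"],(0,0,140),(180,60,255),(335,390,200,220)))
for p in[(196,193),(221,183),(218,210),(198,223),(166,211)]:print(p,onz(Ct,*p,.05).round(3))
print(onz(Ct,275,200,.06),onz(Ct,361,209,.007),onz(Ct,250,236,.03))
E
```

```text
green top [(array([192, 190,   7,   6], dtype=int32), 29, array([194.7, 192.2]))]
green side [(array([211, 313,   6,   4], dtype=int32), 8, array([213.6, 314.6]))]
blue top [(array([270, 195,  12,  12], dtype=int32), 112, array([275. , 200.7]))]
blue side [(array([273, 237,  14,  12], dtype=int32), 135, array([279.8, 242.2]))]
syr top [(array([343, 207,  19,   4], dtype=int32), 63, array([352.1, 208.5])), (array([364, 206,  16,   4], dtype=int32), 44, array([370.7, 207.1]))]
(196, 193) [0.491 0.241 0.05 ]
(221, 183) [0.524 0.165 0.05 ]
(218, 210) [0.44  0.171 0.05 ]
(198, 223) [0.399 0.232 0.05 ]
(166, 211) [0.433 0.331 0.05 ]
[ 0.4748264  -0.00339492  0.06      ] [ 0.45729458 -0.28033365  0.007     ] [0.36269487 0.07164671 0.03      ]
```

View pics/crop1.png

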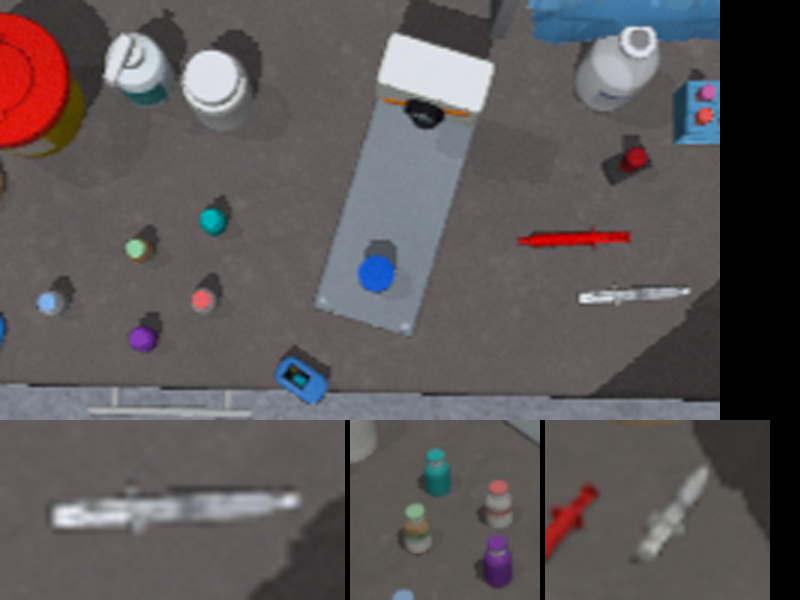

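The crop confirms the choices. The green vial (196,193) is glassy with a light green cap, while turquoise and purple are solid-coloured. The clear syringe has its thumb disc at left (343,208), flange near 354 and nose at right (380,207). Next I measure the stand and syringe geometry.

```bash
python3 - <<'E'
from h import *
t=snapshot("top");s=snapshot("side");Ct,Cs=cam(t),cam(s)
print("green z.05",onz(Ct,194.7+.5,192.2+.5,.05).round(4))
print("plinth top",onz(Ct,275,200.7,.06).round(4),"tri",tri(ray(Ct,275,200.7),ray(Cs,279.8,242.2-1)).round(4))
h=cv2.cvtColor(t["img"],cv2.COLOR_BGR2HSV)
m=cv2.inRange(h,(95,15,70),(125,110,200));k=np.zeros_like(m);k[130:225,250:320]=m[130:225,250:320]
k=cv2.morphologyEx(k,cv2.MORPH_OPEN,np.ones((3,3)))
cs,_=cv2.findContours(k,0,2);c=max(cs,key=cv2.contourArea);r=cv2.minAreaRect(c);bp=cv2.boxPoints(r)
print("base",[onz(Ct,*p,.008).round(3) for p in bp])
m=cv2.inRange(h,(8,150,120),(22,255,255));k=np.zeros_like(m);k[125:160,270:320]=m[125:160,270:320]
v,u=np.nonzero(k);P=np.array([onz(Ct,a,b,.2) for a,b in zip(u,v)])
print("dash",len(P),P[P[:,1].argsort()][[0,-1]].round(4) if len(P) else 0)
m=cv2.inRange(t["img"],(120,120,120),(255,255,255));k=np.zeros_like(m);k[202:216,338:385]=m[202:216,338:385]
v,u=np.nonzero(k);P=np.array([onz(Ct,a,b,.007)[:2] for a,b in zip(u,v)]);c=P.mean(0);U=np.linalg.svd(P-c)[2][0];U*=-np.sign(U[1])
q=(P-c)@U;print("syr",len(P),c,U,q.min(),q.max(),"ends",c+U*q.min(),c+U*q.max())
print("goto",rel([.485,.243,.2],R.from_matrix(np.array([[0,1,0],[1,0,0],[0,0,-1.]])).as_quat()))
E
```

```text
green z.05 [0.4922 0.2433 0.05  ]
plinth top [ 0.4727 -0.0034  0.06  ] tri [ 0.4728 -0.0035  0.0574]
base [array([0.439, 0.063, 0.008]), array([0.666, 0.   , 0.008]), array([ 0.636, -0.107,  0.008]), array([ 0.41 , -0.043,  0.008])]
dash 16 [[ 0.6099 -0.0816  0.2   ]
 [ 0.6219 -0.0062  0.2   ]]
syr 121 [ 0.46075721 -0.27632208] [ 0.08967231 -0.99597132] -0.054342170294201846 0.062356996778995595 ends [ 0.45588422 -0.22219884] [ 0.46634891 -0.33842786]
goto (array([ 1.80168453, -2.23737348,  0.04633083]), array([-1.55582042e-04, -9.19674469e-05, -3.79419191e-01]))
```

Emit:
{"fn": "send_rows", "kwargs": {
  "targets": [
    [[0.1,-0.12,-0.02],[0,0,-0.04]],
    [[0.25,-0.3,-0.05],[0,0,-0.09]],
    [[0.4,-0.48,-0.08],[0,0,-0.14]],
    [[0.55,-0.66,-0.1],[0,0,-0.19]],
    [[0.7,-0.84,-0.1],[0,0,-0.24]],
    [[0.8,-1.0,-0.1],[0,0,-0.29]],
    [[0.8,-1.0,-0.1],[0,0,-0.34]],
    [[0.8,-1.0,-0.1],[0,0,-0.38]],
    [[0.8,-1.0,-0.1],[0,0,-0.38]]
  ],
  "fingers": 1
}}

```text
clock: 1.42
tool_pos: [0.3433, -0.2131, 0.2439]
eef_rot: [0.707, 0.707, 0.0, 0.0]
contact_force: [-0.7, 0.1, 0.4]
opening: 1.0
finger_force: 0.0
```

```bash
cat > go.py <<'E'
from h import *
import sys
a=list(map(float,sys.argv[1:])); print(get_state()["tool_pos"],rel(a[:3],R.from_matrix(np.array([[0,1,0],[1,0,0],[0,0,-1.]])).as_quat()))
E
python3 go.py .492 .243 .18
```

```text
[ 0.34328329 -0.21312055  0.24394795] (array([1.5199352 , 0.49718746, 0.21307532]), array([9.95594350e-05, 5.02120607e-05, 3.20737079e-04]))
```

Emit:
{"fn": "send_rows", "kwargs": {
  "targets": [
    [[0.2,0.07,0]],
    [[0.4,0.13,0]],
    [[0.6,0.2,0]],
    [[0.8,0.26,0]],
    [[1.0,0.33,0]],
    [[1.0,0.33,0]]
  ]
}}

```text
$.targets[0]: bad value
```

Emit:
{"fn": "send_rows", "kwargs": {
  "targets": [
    [[0.2,0.07,0],[0,0,0]],
    [[0.4,0.13,0],[0,0,0]],
    [[0.6,0.2,0],[0,0,0]],
    [[0.8,0.26,0],[0,0,0]],
    [[1.0,0.33,0],[0,0,0]],
    [[1.0,0.33,0],[0,0,0]]
  ]
}}

```text
clock: 2.17
tool_pos: [0.4432, 0.0925, 0.2442]
eef_rot: [0.705, 0.71, 0.002, -0.0]
contact_force: [0.3, -0.7, 0.4]
opening: 1.002
finger_force: 0.0
```

Emit:
{"fn": "send_rows", "kwargs": {
  "targets": [
    [[0.2,0.07,0],[0,0,0]],
    [[0.4,0.13,0.1],[0,0,0]],
    [[0.52,0.17,0.2],[0,0,0]],
    [[0.52,0.17,0.2],[0,0,0]],
    [[0.52,0.17,0.2],[0,0,0]]
  ]
}}

```text
clock: 2.8
tool_pos: [0.4925, 0.2406, 0.1837]
eef_rot: [0.708, 0.707, -0.001, 0.001]
contact_force: [-0.9, 0.1, 0.1]
opening: 1.003
finger_force: 0.0
```

```bash
python3 go.py .492 .243 .011; python3 - <<'E'
from h import *
st=get_state();w=snapshot("wrist");C=cam(w,st);cv2.imwrite("pics/w1.png",w["img"]);print(C)
h=cv2.cvtColor(w["img"],cv2.COLOR_BGR2HSV);m=cv2.inRange(h,(40,60,60),(80,255,255))
n,l,s,c=cv2.connectedComponentsWithStats(m)
for i in range(1,n):
    if s[i][4]>60: print(s[i],c[i],onz(C,*c[i],.05))
print("expect",proj(C,[.492,.243,.05]))
E
```

```text
[0.49251761 0.24058666 0.18366225] (array([ 0.00940473, -0.00134176,  0.57552122]), array([-0.00021909,  0.00075353, -0.00045648]))
((310.3074266053089, 310.3074266053089, 276.19379605440514, 212.98449979327205), array([[ 9.99997745e-01, -1.93062837e-03, -8.85161347e-04,
         4.93298286e-01],
       [-2.10703051e-03, -9.54184868e-01, -2.99210291e-01,
         3.18795980e-01],
       [-2.66943687e-04,  2.99211481e-01, -9.54186784e-01,
         3.53585036e-01],
       [ 0.00000000e+00,  0.00000000e+00,  0.00000000e+00,
         1.00000000e+00]]))
expect (np.float64(275.14319689312356), np.float64(194.5957075471325))
```

View pics/w1.png

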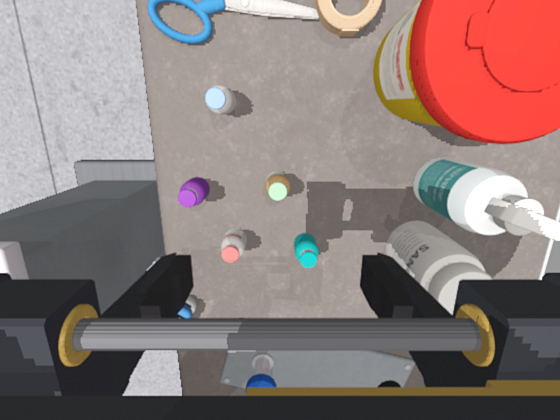

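The wrist view shows the green cap at (278,194), within 3 px of the expected (275,195). There is clear room along world x on both sides, so I descend.

Emit:
{"fn": "send_rows", "kwargs": {
  "targets": [
    [[0.01,0.004,0.15],[0,0,0]],
    [[0.01,0.004,0.3],[0,0,0]],
    [[0.01,0.004,0.42],[0,0,0]],
    [[0.01,0.004,0.52],[0,0,0]],
    [[0.01,0.004,0.575],[0,0,0]],
    [[0.01,0.004,0.575],[0,0,0]],
    [[0.01,0.004,0.575],[0,0,0]]
  ]
}}

```text
clock: 3.72
tool_pos: [0.4945, 0.2461, 0.0126]
eef_rot: [0.707, 0.707, 0.001, 0.0]
contact_force: [-0.4, 0.6, 0.5]
opening: 1.0
finger_force: 0.0
```

Emit:
{"fn": "send_rows", "kwargs": {
  "targets": [
    [[0,0,0],[0,0,0]],
    [[0,0,0],[0,0,0]],
    [[0,0,0],[0,0,0]],
    [[0,0,0],[0,0,0]],
    [[0,0,0],[0,0,0]],
    [[0,0,0],[0,0,0]],
    [[0,0,0],[0,0,0]],
    [[0,0,0],[0,0,0]]
  ],
  "fingers": 0,
  "newtons": 10
}}

```text
clock: 4.72
tool_pos: [0.4935, 0.246, 0.0112]
eef_rot: [0.706, 0.708, -0.0, 0.0]
contact_force: [0.1, -0.5, -0.9]
opening: 0.296
finger_force: 10.0
```

Emit:
{"fn": "send_rows", "kwargs": {
  "targets": [
    [[0,0,-0.1],[0,0,0]],
    [[0,0,-0.25],[0,0,0]],
    [[0,0,-0.4],[0,0,0]],
    [[-0.1,-0.01,-0.4],[0,0,0]],
    [[-0.25,-0.02,-0.4],[0,0,0]],
    [[-0.4,-0.035,-0.4],[0,0,0]],
    [[-0.55,-0.05,-0.4],[0,0,0]],
    [[-0.7,-0.06,-0.4],[0,0,0]],
    [[-0.8,-0.07,-0.4],[0,0,0]],
    [[-0.82,-0.07,-0.4],[0,0,0]],
    [[-0.82,-0.07,-0.4],[0,0,0]],
    [[-0.82,-0.07,-0.4],[0,0,0]]
  ]
}}

```text
clock: 6.22
tool_pos: [0.4734, 0.002, 0.1315]
eef_rot: [0.706, 0.709, 0.001, -0.0]
contact_force: [-0.4, -0.1, -1.2]
opening: 0.299
finger_force: 10.0
```

```bash
python3 - <<'E'
from h import *
P=[]
out=np.zeros((420,800,3),np.uint8)
for i in range(6):
    st=get_state();P.append(st["tool_pos"]);w=snapshot("wrist") if i<1 else w; s=snapshot("side")
print(np.mean(P,0),np.std(P,0),st["opening"],st["finger_force"])
p=np.mean(P,0);b=np.array([.4727,-.0034,p[2]-.011])
C=cam(w,st);Cs=cam(s)
print("base,cap expected side",proj(Cs,b),proj(Cs,b+[0,0,.05]),"wrist",proj(C,b),proj(C,b+[0,0,.05]),proj(C,[.4727,-.0034,.06]))
out[:,:400]=cv2.resize(s["img"][140:280,215:348],(400,420));out[:,400:]=cv2.resize(w["img"][200:420,170:380],(400,420))
cv2.imwrite("pics/h1.png",out)
E
```

```text
[0.47319679 0.00120322 0.13137348] [1.24159437e-04 4.70934452e-04 4.31805122e-05] 0.30225016782896463 9.999789297580719
base,cap expected side (np.float64(280.03886266149885), np.float64(220.13428025003898)) (np.float64(280.2831890280733), np.float64(202.3077022697252)) wrist (np.float64(274.6923462769721), np.float64(251.27376285944558)) (np.float64(274.26754094029417), np.float64(294.33527626461324)) (np.float64(274.9931253857759), np.float64(220.78449517030342))
```

View pics/h1.png

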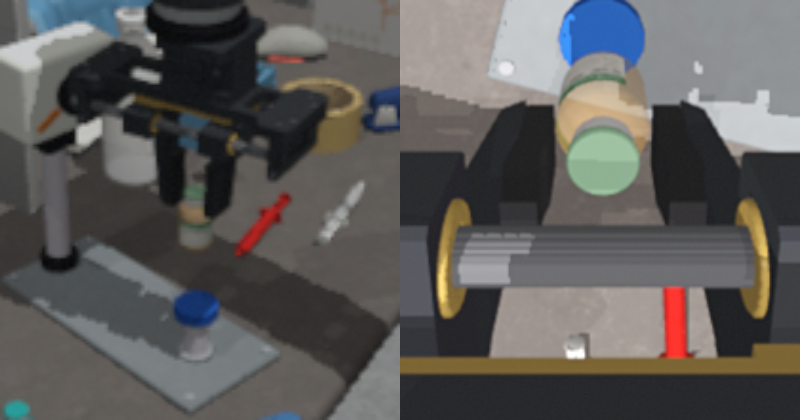

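```bash
python3 - <<'E'
from h import *
st=get_state();w=snapshot("wrist");s=snapshot("side");C=cam(w,st);Cs=cam(s);z=st["tool_pos"][2]
h=cv2.cvtColor(w["img"],cv2.COLOR_BGR2HSV);m=cv2.inRange(h,(105,150,60),(125,255,255));m[:170]=0;m[270:]=0;m[:,:200]=0;m[:,350:]=0
v,u=np.nonzero(m);cu=(u.min()+u.max())/2
print("plinth u",u.min(),u.max(),"top v",v.min())
print("plinth centre",onz(C,cu+.5,v.min(),.06)-[0,.019,0])
m=cv2.inRange(h,(50,40,90),(80,255,255));m[:260]=0;m[310:]=0;m[:,:240]=0;m[:,310:]=0
v,u=np.nonzero(m);print("cap",u.min(),u.max(),v.min(),v.max(),u.mean(),v.mean())
print(onz(C,u.mean()+.5,v.mean()+.5,z-.011+.05), st["tool_pos"])
E
```

```text
plinth u 254 298 top v 196
plinth centre [ 0.47384439 -0.00160308  0.06      ]
cap 257 295 267 301 275.9935661764706 283.9540441176471
[0.4737214  0.00177274 0.17029956] [4.73024434e-01 4.11650657e-04 1.31299558e-01]
```

Emit:
{"fn": "send_rows", "kwargs": {
  "targets": [
    [[-0.01,0,0.05],[0,0,0]],
    [[-0.01,0,0.1],[0,0,0]],
    [[-0.01,0,0.15],[0,0,0]],
    [[-0.01,0,0.18],[0,0,0]],
    [[-0.01,0,0.195],[0,0,0]],
    [[-0.01,0,0.2],[0,0,0]],
    [[-0.01,0,0.2],[0,0,0]],
    [[-0.01,0,0.2],[0,0,0]]
  ]
}}

```text
clock: 7.68
tool_pos: [0.4732, -0.003, 0.0716]
eef_rot: [0.706, 0.708, 0.0, 0.0]
contact_force: [-0.9, -1.0, -0.1]
opening: 0.298
finger_force: 10.0
```

```bash
python3 - <<'E'
from h import *
for i in range(3): st=get_state();print(st["tool_pos"],st["contact_force"],st["opening"]);s=snapshot("side")
cv2.imwrite("pics/p1.png",cv2.resize(s["img"][170:290,220:340],(600,600),interpolation=cv2.INTER_CUBIC))
E
```

```text
[ 0.47321862 -0.00300841  0.0716192 ] [-0.85004524 -0.98697204 -0.0973708 ] 0.2984192391770375
[ 0.47321697 -0.00301787  0.07157629] [-0.7532012   0.62439083 -0.72069632] 0.2969106769015919
[ 0.47320773 -0.00303004  0.07156091] [-0.45140803 -0.13499213 -0.08885051] 0.3018190886095525
```

View pics/p1.png

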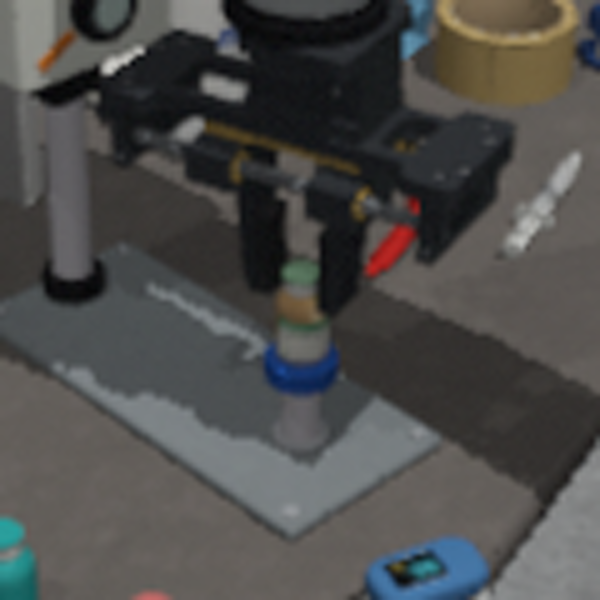

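The side crop shows the vial centred over the blue disc and resting on it, at about (300,350). I open the fingers and lift straight up.

Emit:
{"fn": "send_rows", "kwargs": {
  "targets": [
    [[0,0,0],[0,0,0]],
    [[0,0,0],[0,0,0]],
    [[0,0,0],[0,0,0]],
    [[0,0,0],[0,0,0]],
    [[0,0,0],[0,0,0]],
    [[0,0,0],[0,0,0]],
    [[0,0,-0.1],[0,0,0]],
    [[0,0,-0.2],[0,0,0]],
    [[0,0,-0.35],[0,0,0]],
    [[0,0,-0.45],[0,0,0]],
    [[0,0,-0.45],[0,0,0]]
  ],
  "fingers": 0.7
}}

```text
clock: 9.2
tool_pos: [0.4744, -0.0029, 0.2081]
eef_rot: [0.707, 0.708, 0.002, 0.002]
contact_force: [0.1, -0.9, -0.3]
opening: 0.701
finger_force: 0.0
```

Emit:
{"fn": "send_rows", "kwargs": {
  "targets": [
    [[-0.15,-0.03,0],[0,0,0]],
    [[-0.3,-0.06,0],[0,0,0]],
    [[-0.5,-0.06,0],[0,0,0]],
    [[-0.7,-0.06,0],[0,0,0]],
    [[-0.82,-0.06,0],[0,0,0]],
    [[-0.82,-0.06,0],[0,0,0]],
    [[-0.82,-0.06,0],[0,0,0]]
  ]
}}

```text
clock: 10.07
tool_pos: [0.455, -0.2478, 0.2054]
eef_rot: [0.706, 0.708, -0.0, -0.001]
contact_force: [0.4, 0.7, -0.1]
opening: 0.703
finger_force: 0.0
```

```bash
python3 - <<'E'
from h import *
st=get_state();w=snapshot("wrist");s=snapshot("side");C=cam(w,st);Cs=cam(s)
print(st["tool_pos"])
h=cv2.cvtColor(s["img"],cv2.COLOR_BGR2HSV)
print("exp side base, cap",proj(Cs,[.4727,-.0034,.06]),proj(Cs,[.4727,-.0034,.11]))
print("exp wrist syringe nose/tail",proj(C,[.466,-.338,.007]),proj(C,[.456,-.222,.007]))
out=np.zeros((420,800,3),np.uint8);out[:,:240]=cv2.resize(s["img"][180:285,250:310],(240,420));out[:,240:]=w["img"]
cv2.imwrite("pics/w2.png",out);cv2.imwrite("pics/w2raw.png",w["img"])
E
```

```text
[ 0.45496861 -0.24777125  0.20538613]
exp side base, cap (np.float64(279.76110939428696), np.float64(240.39975690186617)) (np.float64(279.9898390382743), np.float64(223.71114939659756))
exp wrist syringe nose/tail (np.float64(284.27376391179087), np.float64(252.66867964937404)) (np.float64(276.8057342925464), np.float64(162.76343737827455))
```

View pics/w2.png

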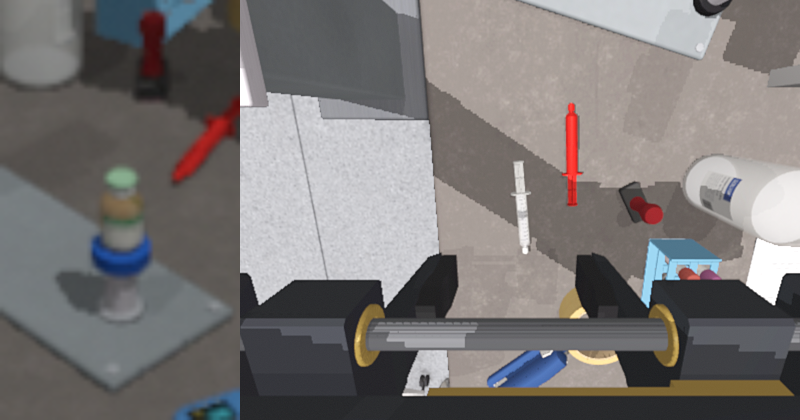

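The side inset shows the vial upright and centred on the plinth. In the wrist view the clear syringe runs from tail (279,161) to nose (285,252), as predicted. The red look-alike sits about 50 mm further out.

```bash
python3 - <<'E'
from h import *
st=get_state();w=cv2.imread("pics/w2raw.png");C=cam(snapshot("wrist"),st)
m=cv2.inRange(w,(125,125,125),(255,255,255));m[:157]=0;m[258:]=0;m[:,:265]=0;m[:,300:]=0
m=cv2.morphologyEx(m,cv2.MORPH_CLOSE,np.ones((3,3)))
v,u=np.nonzero(m);P=np.array([onz(C,a+.5,b+.5,.009)[:2] for a,b in zip(u,v)]);c=P.mean(0)
U=np.linalg.svd(P-c)[2][0];U*=-np.sign(U[1]);q=(P-c)@U
e0,e1=c+U*q.min(),c+U*q.max();mid=(e0+e1)/2+.0205*U
print(len(P),q.max()-q.min(),U,e0,e1,"barrel_mid",mid)
Rz=R.from_matrix(np.array([[-U[0],-U[1]*0-0,0],[0,0,0],[0,0,0]])+0) if 0 else None
x=np.array([-U[0],-U[1],0]);z=np.array([0,0,-1.]);M=np.c_[x,np.cross(z,x),z]
print(rel([*mid,.003],R.from_matrix(M).as_quat()))
E
```

```text
1714 0.12557675488829909 [ 0.02380397 -0.99971665] [ 0.45935302 -0.21867495] [ 0.46234224 -0.34421612] barrel_mid [ 0.46133561 -0.30193973]
(array([-0.18252383,  0.01860151,  0.67706096]), array([-0.00012643, -0.00019763, -0.00606582]))
```

```bash
python3 - <<'E'
from h import *
st=get_state();w=cv2.imread("pics/w2raw.png");C=cam(snapshot("wrist"),st)
g=w.max(2)
for th in(145,160,175,190):
    m=(g>th).astype(np.uint8);m[:157]=0;m[258:]=0;m[:,:265]=0;m[:,300:]=0
    n,l,s,_=cv2.connectedComponentsWithStats(cv2.morphologyEx(m,cv2.MORPH_CLOSE,np.ones((5,5))));k=1+s[1:,4].argmax()
    v,u=np.nonzero(l==k);P=np.array([onz(C,a+.5,b+.5,.007)[:2] for a,b in zip(u,v)])
    vx,vy,x0,y0=cv2.fitLine(P.astype(np.float32),cv2.DIST_HUBER,0,.001,.001).ravel();U=np.array([vx,vy]);U*=-np.sign(vy);c=np.array([x0,y0])
    q=(P-c)@U;e0,e1=c+U*q.min(),c+U*q.max();mid=(e0+e1)/2+.0205*U
    x=np.array([-U[0],-U[1],0]);z=np.array([0,0,-1.]);M=np.c_[x,np.cross(z,x),z]
    print(th,len(P),s[k],np.ptp(q).round(4),U,mid,rel([*mid,.003],R.from_matrix(M).as_quat()))
E
```

```text
145 1692 [ 265  161   35   97 1692] 0.1253 [ 0.02371406 -0.9997188 ] [ 0.46159415 -0.30334256] (array([-0.1862537 ,  0.01905863,  0.67752627]), array([-5.54838189e-05, -1.11468588e-04, -6.11865870e-03]))
160 1488 [ 265  161   31   97 1488] 0.1249 [-0.01504765 -0.99988675] [ 0.4606723  -0.30320231] (array([-0.18577241,  0.01598794,  0.67752699]), array([-5.76338057e-05, -1.10372373e-04,  6.22047479e-03]))
175 884 [272 161  18  94 884] 0.1207 [ 0.07823531 -0.99693495] [ 0.46516283 -0.30100924] (array([-0.1785295 ,  0.03098905,  0.67752685]), array([-5.24315827e-05, -1.12965457e-04, -2.34980674e-02]))
190 779 [273 162  16  92 779] 0.1185 [ 0.08061897 -0.996745  ] [ 0.46524174 -0.30075322] (array([-0.17767732,  0.03125591,  0.6775271 ]), array([-5.22972626e-05, -1.13029755e-04, -2.42592265e-02]))
```

Emit:
{"fn": "send_rows", "kwargs": {
  "targets": [
    [[-0.09,0.015,0.12],[0,0,-0.012]],
    [[-0.178,0.031,0.25],[0,0,-0.024]],
    [[-0.178,0.031,0.4],[0,0,-0.024]],
    [[-0.178,0.031,0.52],[0,0,-0.024]],
    [[-0.178,0.031,0.6],[0,0,-0.024]],
    [[-0.178,0.031,0.65],[0,0,-0.024]],
    [[-0.178,0.031,0.67],[0,0,-0.024]],
    [[-0.178,0.031,0.675],[0,0,-0.024]],
    [[-0.178,0.031,0.675],[0,0,-0.024]],
    [[-0.178,0.031,0.675],[0,0,-0.024]]
  ],
  "fingers": 0.45
}}

```text
clock: 11.52
tool_pos: [0.4652, -0.3027, 0.0045]
eef_rot: [0.679, 0.734, 0.0, 0.001]
contact_force: [-0.1, 0.2, -0.5]
opening: 0.451
finger_force: 0.0
```

```bash
python3 - <<'E'
from h import *
for i in range(3): st=get_state();print(st["tool_pos"],st["contact_force"]);snapshot("side")
E
```

```text
[ 0.46524236 -0.30272079  0.00448991] [-0.14538157  0.16658593 -0.51475735]
[ 0.4651766  -0.30272116  0.00442354] [ 0.07002113  0.22096034 -0.07216212]
[ 0.46510926 -0.30265105  0.00429662] [0.14040832 0.0026799  0.05435086]
```

Down another 2 mm, then close.

Emit:
{"fn": "send_rows", "kwargs": {
  "targets": [
    [[0.003,0,0.007],[0,0,0]],
    [[0.003,0,0.007],[0,0,0]],
    [[0.003,0,0.007],[0,0,0]]
  ]
}}

```text
clock: 12.05
tool_pos: [0.4647, -0.3015, 0.0017]
eef_rot: [0.679, 0.734, -0.0, -0.0]
contact_force: [-0.6, -0.4, 0.9]
opening: 0.452
finger_force: 0.0
```

Emit:
{"fn": "send_rows", "kwargs": {
  "targets": [
    [[0,0,0],[0,0,0]],
    [[0,0,0],[0,0,0]],
    [[0,0,0],[0,0,0]],
    [[0,0,0],[0,0,0]],
    [[0,0,0],[0,0,0]],
    [[0,0,0],[0,0,0]]
  ],
  "fingers": 0,
  "newtons": 15
}}

```text
clock: 12.8
tool_pos: [0.4648, -0.3015, 0.0017]
eef_rot: [0.679, 0.734, -0.0, 0.0]
contact_force: [-0.1, 0.3, -0.3]
opening: 0.008
finger_force: 0.0
```

Emit:
{"fn": "send_rows", "kwargs": {
  "targets": [
    [[0,0,-0.05],[0,0,0]],
    [[0,0,-0.15],[0,0,0]],
    [[0,0,-0.3],[0,0,0]],
    [[0,0,-0.45],[0,0,0]],
    [[0,0,-0.6],[0,0,0]],
    [[0,0,-0.75],[0,0,0]],
    [[0,0,-0.75],[0,0,0]],
    [[0,0,-0.75],[0,0,0]]
  ]
}}

```text
clock: 13.8
tool_pos: [0.464, -0.3015, 0.2267]
eef_rot: [0.679, 0.734, -0.0, -0.0]
contact_force: [0.1, -0.1, 0.5]
opening: 0.005
finger_force: 0.0
```

```bash
cat > aim.py <<'E'
from h import *
import sys
off=np.array(list(map(float,sys.argv[1:4]))) if len(sys.argv)>3 else np.array([0,0,-.005])  # barrel_mid in tool frame
yaw=-.274
sx=np.array([np.cos(yaw),np.sin(yaw),0]);sy=np.array([-np.sin(yaw),np.cos(yaw),0])
Y=np.cos(np.pi/6)*sy-np.array([0,0,.5])   # syringe +y : left and down
aim=np.array([.4727,-.0034,.2])
M=np.c_[Y,sx,np.cross(Y,sx)]  # tool x = syringe y, tool y = toward lens
p=aim-M@off;d,r=rel(p,R.from_matrix(M).as_quat());print("tcp",p,"z axis",M[:,2],"shift",d,"turn",r)
E
python3 aim.py; python3 - <<'E'
from h import *
st=get_state();w=snapshot("wrist");C=cam(w,st);cv2.imwrite("pics/w3.png",w["img"][180:420])
M=R.from_quat(st["eef_rot"]).as_matrix();p=st["tool_pos"]-.005*M[:,2]
for k in(-40,0,79):print(k,proj(C,p+M[:,0]*k/1000))
E
```

```text
tcp [ 0.47202354 -0.00580674  0.19566987] z axis [-0.13529219 -0.48134813 -0.8660254 ] shift [0.98068867 0.10293231 0.10315865] turn [ 0.02899669 -0.16481472  0.10928979]
-40 (np.float64(275.20695080284486), np.float64(315.1383565334038))
0 (np.float64(275.0959269401626), np.float64(256.27932789251406))
79 (np.float64(274.8273869665748), np.float64(113.91351918470522))
```

View pics/w3.png

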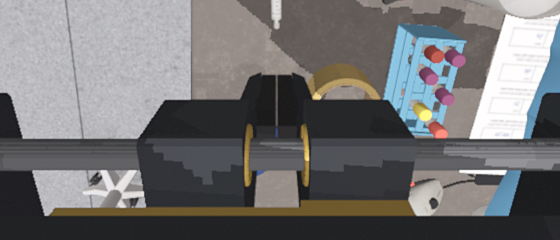

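Missed: the fingers shut completely. I need to find where the syringe is now.

```bash
cat > syr.py <<'E'
from h import *
def find(w,C,roi,ths=(175,190)):
    g=w.max(2);x0,x1,y0,y1=roi
    for th in ths:
        m=np.zeros_like(g);m[y0:y1,x0:x1]=g[y0:y1,x0:x1]>th
        n,l,s,_=cv2.connectedComponentsWithStats(cv2.morphologyEx(m,cv2.MORPH_CLOSE,np.ones((5,5),np.uint8)));k=1+s[1:,4].argmax()
        v,u=np.nonzero(l==k);P=np.array([onz(C,a+.5,b+.5,.007)[:2] for a,b in zip(u,v)])
        vx,vy,a,b=cv2.fitLine(P.astype(np.float32),cv2.DIST_HUBER,0,.001,.001).ravel();U=np.array([vx,vy]);U*=-np.sign(vy);c=np.array([a,b])
        q=(P-c)@U;e0,e1=c+U*q.min(),c+U*q.max();mid=(e0+e1)/2+.0205*U
        x=np.array([-U[0],-U[1],0]);z=np.array([0,0,-1.]);M=np.c_[x,np.cross(z,x),z]
        print(th,s[k],"len",np.ptp(q).round(4),"ends",e0.round(4),e1.round(4),"mid",mid.round(4),"U",U.round(3))
        print("  rel",*rel([*mid,.0],R.from_matrix(M).as_quat()))
E
python3 - <<'E'
from syr import *
st=get_state();w=snapshot("wrist");t=snapshot("top")
out=np.zeros((420,800,3),np.uint8);out[:,:560]=w["img"];out[:200,560:]=cv2.resize(t["img"][170:230,320:392],(240,200))
cv2.imwrite("pics/w4.png",out);cv2.imwrite("pics/w4raw.png",w["img"])
find(w["img"],cam(w,st),(240,300,90,245))
find(t["img"],cam(t),(338,386,200,218),(130,150))
E
```

```text
175 [269 113  16  96 771] len 0.1183 ends [ 0.4581 -0.2202] [ 0.4675 -0.3382] mid [ 0.4645 -0.2996] U [ 0.08  -0.997]
  rel [0.00404362 0.00450417 0.75175025] [-0.00076735 -0.00041714 -0.00072591]
190 [271 113  10  52 439] len 0.0608 ends [ 0.4584 -0.2202] [ 0.463  -0.2809] mid [ 0.4622 -0.271 ] U [ 0.074 -0.997]
  rel [0.09975226 0.00444994 0.75187554] [-0.0007685  -0.00041502  0.00103389]
130 [343 206  36   5 108] len 0.1135 ends [ 0.4546 -0.2238] [ 0.4645 -0.3368] mid [ 0.4614 -0.3007] U [ 0.087 -0.996]
  rel [ 0.00114548 -0.00610219  0.75177205] [-0.00076581 -0.00041997 -0.00307264]
150 [343 206  35   5  84] len 0.11 ends [ 0.4555 -0.2238] [ 0.4645 -0.3334] mid [ 0.4617 -0.299 ] U [ 0.082 -0.997]
  rel [ 0.00690038 -0.00458709  0.75177592] [-0.00076683 -0.00041809 -0.00151616]
```

View pics/w4.png

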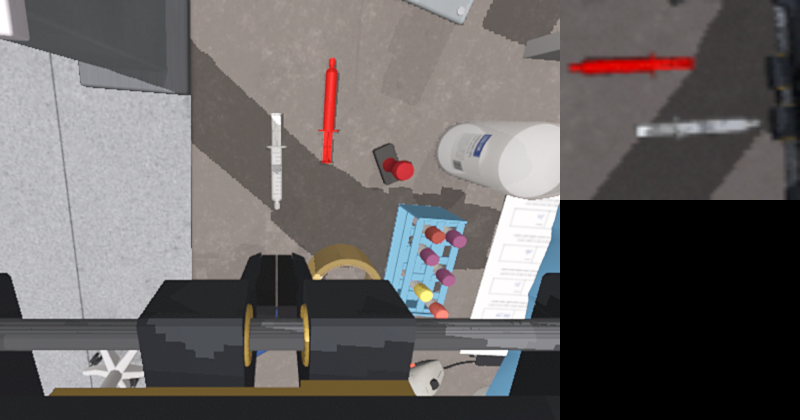

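The w4 view shows the syringe unmoved, tail (277,113) to nose (277,207). So I go back down over it and close in stages, watching the forces.

Emit:
{"fn": "send_rows", "kwargs": {
  "targets": [
    [[0,0,0.1],[0,0,0]],
    [[0,0,0.25],[0,0,0]],
    [[0,0,0.4],[0,0,0]],
    [[0,0,0.55],[0,0,0]],
    [[0,0,0.65],[0,0,0]],
    [[0,0,0.72],[0,0,0]],
    [[0,0,0.75],[0,0,0]],
    [[0,0,0.75],[0,0,0]],
    [[0,0,0.75],[0,0,0]]
  ],
  "fingers": 0.4
}}

```text
clock: 15.08
tool_pos: [0.4652, -0.3017, 0.0024]
eef_rot: [0.679, 0.734, 0.0, 0.001]
contact_force: [-0.1, -0.2, 0.2]
opening: 0.401
finger_force: 0.0
```

Emit:
{"fn": "send_rows", "kwargs": {
  "targets": [
    [[0,0,0],[0,0,0]],
    [[0,0,0],[0,0,0]],
    [[0,0,0],[0,0,0]],
    [[0,0,0],[0,0,0]]
  ],
  "fingers": 0.2,
  "newtons": 5
}}

```text
clock: 15.58
tool_pos: [0.4648, -0.3016, 0.0018]
eef_rot: [0.679, 0.734, -0.0, 0.0]
contact_force: [0.6, -0.8, 0.0]
opening: 0.201
finger_force: 0.0
```

Emit:
{"fn": "send_rows", "kwargs": {
  "targets": [
    [[0,0,0],[0,0,0]],
    [[0,0,0],[0,0,0]],
    [[0,0,0],[0,0,0]]
  ],
  "fingers": 0.12
}}

```text
clock: 15.95
tool_pos: [0.4648, -0.3015, 0.0017]
eef_rot: [0.679, 0.734, -0.0, 0.0]
contact_force: [-0.4, 0.7, -0.3]
opening: 0.117
finger_force: 0.0
```

```bash
python3 - <<'E'
from h import *
for i in range(3): st=get_state();print(st["tool_pos"],st["contact_force"],st["opening"],st["finger_force"]);s=snapshot("side")
C=cam(s);M=R.from_quat(st["eef_rot"]).as_matrix();p=st["tool_pos"]
print("tcp",proj(C,p),"bm",proj(C,p+[0,0,.005]))
w=snapshot("wrist");o=np.zeros((480,800,3),np.uint8);o[:,:400]=cv2.resize(s["img"][170:242,290:350],(400,480),interpolation=cv2.INTER_CUBIC)
o[:,400:]=cv2.resize(w["img"][90:330,176:376],(400,480));cv2.imwrite("pics/d1.png",o)
E
```

```text
[ 0.46480911 -0.30149038  0.0017148 ] [-0.37454108  0.71826134 -0.32343749] 0.11695426861740792 0.0
[ 0.46479172 -0.30148146  0.00170781] [-0.4389679   1.00075167 -0.18917704] 0.11719448429753423 0.0
[ 0.4647966  -0.30149432  0.00171845] [-0.74384131  0.06087532 -0.30187931] 0.11928284163160938 0.0
tcp (np.float64(330.10080839335063), np.float64(207.95278937875997)) bm (np.float64(330.22560629617044), np.float64(206.58175368983507))
```

Emit:
{"fn": "send_rows", "kwargs": {
  "targets": [
    [[0,0,0],[0,0,0]],
    [[0,0,0],[0,0,0]],
    [[0,0,0.003],[0,0,0]],
    [[0,0,0.006],[0,0,0]],
    [[0,0,0.006],[0,0,0]],
    [[0,0,0.006],[0,0,0]]
  ],
  "fingers": 0.3
}}

```text
clock: 16.9
tool_pos: [0.4648, -0.3015, -0.0001]
eef_rot: [0.679, 0.734, -0.0, 0.0]
contact_force: [0.1, 0.2, -0.2]
opening: 0.301
finger_force: 0.0
```

```bash
python3 - <<'E'
from h import *
for i in range(3): st=get_state();print(st["tool_pos"],st["contact_force"],st["opening"],st["finger_force"]);s=snapshot("side")
E
```

```text
[ 4.64809880e-01 -3.01507036e-01 -5.96886952e-05] [ 0.08298514  0.21036884 -0.2345113 ] 0.30076395393780503 0.0
[ 4.64801623e-01 -3.01531774e-01 -5.68140699e-05] [0.16496574 0.45374501 0.50804412] 0.2954662752018252 0.0
[ 4.64807193e-01 -3.01529652e-01 -5.90729968e-05] [-0.20141115 -0.39370992 -0.54910972] 0.3016433613255256 0.0
```

View pics/d1.png

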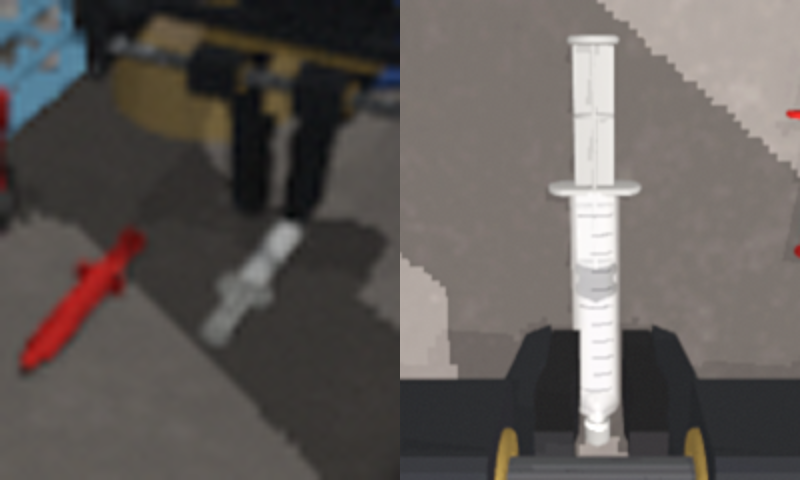

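The d1 view shows the barrel between the fingers at TCP level, with flange (595,188) and nose tip (600,430), but nothing felt. There is also no table contact at TCP z=0. I probe lower in small steps, watching the force.

Emit:
{"fn": "send_rows", "kwargs": {
  "targets": [
    [[0,0,0.003],[0,0,0]],
    [[0,0,0.006],[0,0,0]],
    [[0,0,0.006],[0,0,0]]
  ]
}}

```text
clock: 17.42
tool_pos: [0.4647, -0.3015, -0.002]
eef_rot: [0.679, 0.734, -0.0, -0.0]
contact_force: [-0.1, -0.2, 0.0]
opening: 0.298
finger_force: 0.0
```

Emit:
{"fn": "send_rows", "kwargs": {
  "targets": [
    [[0,0,0],[0,0,0]],
    [[0,0,0],[0,0,0]],
    [[0,0,0],[0,0,0]],
    [[0,0,0],[0,0,0]]
  ],
  "fingers": 0.1
}}

```text
clock: 17.92
tool_pos: [0.4648, -0.3016, -0.0019]
eef_rot: [0.679, 0.734, -0.0, 0.0]
contact_force: [-0.6, 0.1, 0.2]
opening: 0.099
finger_force: 0.0
```

Emit:
{"fn": "send_rows", "kwargs": {
  "targets": [
    [[0,0,0],[0,0,0]],
    [[0,0,0],[0,0,0]],
    [[0,0,0],[0,0,0]],
    [[0,0,0.003],[0,0,0]],
    [[0,0,0.006],[0,0,0]],
    [[0,0,0.006],[0,0,0]],
    [[0,0,0.006],[0,0,0]]
  ],
  "fingers": 0.3
}}

```text
clock: 18.8
tool_pos: [0.4648, -0.3015, -0.0037]
eef_rot: [0.679, 0.734, -0.0, 0.0]
contact_force: [-0.1, 0.9, 0.2]
opening: 0.302
finger_force: 0.0
```

Emit:
{"fn": "send_rows", "kwargs": {
  "targets": [
    [[0,0,0.003],[0,0,0]],
    [[0,0,0.006],[0,0,0]],
    [[0,0,0.006],[0,0,0]]
  ]
}}

```text
clock: 19.18
tool_pos: [0.4647, -0.3014, -0.0056]
eef_rot: [0.679, 0.734, -0.0, -0.0]
contact_force: [-0.5, -0.6, -0.0]
opening: 0.296
finger_force: 0.0
```

Emit:
{"fn": "send_rows", "kwargs": {
  "targets": [
    [[0,0,0],[0,0,0]],
    [[0,0,0],[0,0,0]],
    [[0,0,0],[0,0,0]],
    [[0,0,0],[0,0,0]]
  ],
  "fingers": 0.1
}}

```text
clock: 19.68
tool_pos: [0.4648, -0.3015, -0.0054]
eef_rot: [0.679, 0.734, 0.0, 0.0]
contact_force: [0.0, -1.1, -0.1]
opening: 0.102
finger_force: 0.0
```

Re-checking h1, p1 and d1: the visible fingertips sit about 20 mm above the reported TCP projection, at side crop (280,212) against the expected (267,253). So the physical tips are still above the barrel. I continue the guarded descent.

Emit:
{"fn": "send_rows", "kwargs": {
  "targets": [
    [[0,0,0],[0,0,0]],
    [[0,0,0],[0,0,0]],
    [[0,0,0],[0,0,0]],
    [[0,0,0.006],[0,0,0]],
    [[0,0,0.012],[0,0,0]],
    [[0,0,0.016],[0,0,0]],
    [[0,0,0.016],[0,0,0]]
  ],
  "fingers": 0.3
}}

```text
clock: 20.55
tool_pos: [0.4647, -0.3015, -0.0104]
eef_rot: [0.679, 0.734, -0.0, -0.0]
contact_force: [0.1, 0.5, 0.4]
opening: 0.298
finger_force: 0.0
```

Emit:
{"fn": "send_rows", "kwargs": {
  "targets": [
    [[0,0,0],[0,0,0]],
    [[0,0,0],[0,0,0]],
    [[0,0,0],[0,0,0]],
    [[0,0,0],[0,0,0]]
  ],
  "fingers": 0.12
}}

```text
clock: 21.05
tool_pos: [0.4648, -0.3015, -0.0102]
eef_rot: [0.679, 0.734, -0.0, 0.0]
contact_force: [0.5, 0.3, 0.4]
opening: 0.121
finger_force: 0.0
```

Emit:
{"fn": "send_rows", "kwargs": {
  "targets": [
    [[0,0,0],[0,0,0]],
    [[0,0,0],[0,0,0]],
    [[0,0,0],[0,0,0]],
    [[0,0,0.005],[0,0,0]],
    [[0,0,0.01],[0,0,0]],
    [[0,0,0.014],[0,0,0]],
    [[0,0,0.014],[0,0,0]]
  ],
  "fingers": 0.3
}}

```text
clock: 21.92
tool_pos: [0.4647, -0.3015, -0.0146]
eef_rot: [0.679, 0.734, -0.0, -0.0]
contact_force: [0.0, 0.2, -0.3]
opening: 0.297
finger_force: 0.0
```

Emit:
{"fn": "send_rows", "kwargs": {
  "targets": [
    [[0,0,0],[0,0,0]],
    [[0,0,0],[0,0,0]],
    [[0,0,0],[0,0,0]],
    [[0,0,0],[0,0,0]]
  ],
  "fingers": 0.12
}}

```text
clock: 22.42
tool_pos: [0.4648, -0.3015, -0.0145]
eef_rot: [0.679, 0.734, -0.0, 0.0]
contact_force: [1.3, 0.9, -0.7]
opening: 0.126
finger_force: 4.3
```

Contact at last, but above the barrel axis (11 mm opening). I open and go about 4 mm lower, guarded.

Emit:
{"fn": "send_rows", "kwargs": {
  "targets": [
    [[0,0,0],[0,0,0]],
    [[0,0,0],[0,0,0]],
    [[0,0,0],[0,0,0]],
    [[0,0,0.003],[0,0,0]],
    [[0,0,0.006],[0,0,0]],
    [[0,0,0.009],[0,0,0]],
    [[0,0,0.012],[0,0,0]],
    [[0,0,0.012],[0,0,0]]
  ],
  "fingers": 0.3
}}

```text
clock: 23.42
tool_pos: [0.4647, -0.3015, -0.0182]
eef_rot: [0.679, 0.734, -0.0, -0.0]
contact_force: [-0.4, 0.1, 0.6]
opening: 0.299
finger_force: 0.0
```

Emit:
{"fn": "send_rows", "kwargs": {
  "targets": [
    [[0,0,0.003],[0,0,0]],
    [[0,0,0.006],[0,0,0]],
    [[0,0,0.006],[0,0,0]]
  ]
}}

```text
clock: 23.8
tool_pos: [0.4647, -0.3015, -0.0199]
eef_rot: [0.679, 0.734, -0.0, -0.0]
contact_force: [0.5, -0.2, -0.1]
opening: 0.299
finger_force: 0.0
```

Emit:
{"fn": "send_rows", "kwargs": {
  "targets": [
    [[0,0,0.003],[0,0,0]],
    [[0,0,0.007],[0,0,0]],
    [[0,0,0.007],[0,0,0]]
  ]
}}

```text
clock: 24.18
tool_pos: [0.4647, -0.3015, -0.0221]
eef_rot: [0.679, 0.734, -0.0, -0.0]
contact_force: [-0.7, 0.4, 0.1]
opening: 0.3
finger_force: 0.0
```

Emit:
{"fn": "send_rows", "kwargs": {
  "targets": [
    [[0,0,0],[0,0,0]],
    [[0,0,0],[0,0,0]],
    [[0,0,0],[0,0,0]],
    [[0,0,0],[0,0,0]],
    [[0,0,0],[0,0,0]]
  ],
  "fingers": 0,
  "newtons": 15
}}

```text
clock: 24.8
tool_pos: [0.4649, -0.3015, -0.022]
eef_rot: [0.679, 0.734, 0.0, 0.0]
contact_force: [-0.0, 0.3, 0.3]
opening: 0.15
finger_force: 15.0
```

The grip is firm: opening 13.2 mm, matching the 13.6 mm barrel. Lift.

Emit:
{"fn": "send_rows", "kwargs": {
  "targets": [
    [[0,0,-0.05],[0,0,0]],
    [[0,0,-0.15],[0,0,0]],
    [[0,0,-0.3],[0,0,0]],
    [[0,0,-0.45],[0,0,0]],
    [[0,0,-0.6],[0,0,0]],
    [[0,0,-0.75],[0,0,0]],
    [[0,0,-0.9],[0,0,0]],
    [[0,0,-0.9],[0,0,0]],
    [[0,0,-0.9],[0,0,0]]
  ]
}}

```text
clock: 25.92
tool_pos: [0.4639, -0.3014, 0.2479]
eef_rot: [0.679, 0.734, -0.0, -0.0]
contact_force: [-0.8, -0.3, -0.1]
opening: 0.143
finger_force: 15.0
```

```bash
python3 aim.py .001 0 -.029; python3 - <<'E'
from h import *
st=get_state();print(st["tool_pos"],st["opening"],st["finger_force"])
M=R.from_quat(st["eef_rot"]).as_matrix();s=snapshot("side");t=snapshot("top");w=snapshot("wrist")
f=lambda k:st["tool_pos"]+M@np.array([k+.001,0,-.029])
for n,c in(("side",s),("top",t),("wrist",w)):
    C=cam(c,st);cv2.imwrite(f"pics/L_{n}.png",c["img"]);print(n,[np.round(proj(C,f(k)),1) for k in(-.04,0,.04,.079)])
E
```

```text
tcp [ 0.46854219 -0.01819282  0.17538526] z axis [-0.13529219 -0.48134813 -0.8660254 ] shift [0.94016019 0.08873716 0.24156418] turn [ 0.02893582 -0.16481896  0.10932884]
[ 0.46385688 -0.30143612  0.24793086] 0.14284641276689344 14.994302093982697
side [array([342.6, 118.6]), array([338. , 122.9]), array([333.2, 127.4]), array([328.2, 132. ])]
top [array([405.7, 199.1]), array([390.4, 199.9]), array([375.1, 200.7]), array([360.2, 201.5])]
wrist [array([275.1, 340.4]), array([274.9, 274.8]), array([274.8, 198.5]), array([274.6, 111. ])]
```

```bash
cat > tail.py <<'E'
from h import *
def white(im,ctr,r,th=150):
    hsv=cv2.cvtColor(im,cv2.COLOR_BGR2HSV);m=((hsv[...,1]<50)&(hsv[...,2]>th)).astype(np.uint8)
    k=np.zeros_like(m);x,y=map(int,ctr);k[max(0,y-r):y+r,max(0,x-r):x+r]=m[max(0,y-r):y+r,max(0,x-r):x+r]
    n,l,s,c=cv2.connectedComponentsWithStats(k)
    return [(s[i].tolist(),c[i].round(1).tolist()) for i in range(1,n) if s[i][4]>8]
E
python3 - <<'E'
from tail import *
for n,c in(("side",(331,129)),("top",(370,201)),("wrist",(275,150))):
    im=cv2.imread(f"pics/L_{n}.png")
    for th in(130,160):print(n,th,white(im,c,25 if n!="wrist" else 70,th))
im=cv2.imread("pics/L_side.png").max(2);print(im[110:146:2,314:346:2])
E
```

```text
side 130 [([306, 104, 11, 6, 37], [311.4, 105.9]), ([329, 124, 9, 9, 35], [332.7, 128.0]), ([306, 149, 17, 5, 70], [312.9, 151.3])]
side 160 [([306, 104, 11, 6, 36], [311.4, 105.9])]
top 130 [([360, 199, 25, 7, 109], [371.9, 201.3])]
top 160 [([360, 199, 23, 5, 91], [371.3, 201.3])]
wrist 130 [([205, 80, 118, 140, 8874], [267.7, 151.7]), ([330, 80, 15, 91, 1006], [338.6, 126.8])]
wrist 160 [([249, 105, 53, 115, 2956], [275.2, 164.5])]
[[157 160 155 149 119 109 104 105  88  19  19  17  79  98  21  22]
 [155 156 135  98 110 108 104 105  87  20  16  14 105  97  17  21]
 [147  96  82 100 110 109 108 107  88  22  21  13 106 105  19  20]
 [ 70  70  78 100 110 109 109 111  94  21  18  17 109  96  20  22]
 [ 69  70  85 102 109 110 109 109  92  20  18  19 111  90  21  22]
 [ 67  69  84 102 110 108 108 109  92  19  18  18 123  90  17  23]
 [ 67  67  79  93 109 109 110 110  92  19  23  91 151  76  20  20]
 [ 68  67  83  94 109 109 110 110 110  63 111 136 113  45  23  44]
 [ 66  67  85  94 109 110 109 109 118 132 133 147  90  72  69 107]
 [ 67  66  84 102 109 109 110 109 126 162 155 116 109 108 107 106]
 [ 67  66  92 106 109 109 110 118 153 157  98 109 109 108 108 109]
 [ 65  64  87 100 109 104 103 108 141 101 110 110 111 110 108 108]
 [ 63  61  92 116 108 103  96 100 106 109 110 111 110 111 109 109]
 [ 62  63  92 109 109 105 106 106 108 106 110 110 109 109 109 109]
 [ 61  64  86 108 109 110 107 106 106 109 110 110 109 109 109 110]
 [ 60  61  88 109 110 109 109 110 110 110 110 109 110 108 107 110]
 [ 77  76  83 109 110 110 110 110 110 110 110 110 110 109 108 109]
 [ 96  94  95 109 110 109 109 109 110 109 108 109 109 109 108 109]]
```

The syringe is where the grip predicts: tail at side (329,132) against 328,132, and at top (360,201) against 360,201.5, and it is level. Next I swing to the aim point.

Emit:
{"fn": "send_rows", "kwargs": {
  "targets": [
    [[0.08,0.01,0],[0.003,-0.016,0.011]],
    [[0.2,0.02,0],[0.006,-0.033,0.022]],
    [[0.33,0.03,0],[0.009,-0.05,0.033]],
    [[0.46,0.045,0.02],[0.012,-0.07,0.045]],
    [[0.59,0.055,0.05],[0.016,-0.09,0.06]],
    [[0.72,0.07,0.1],[0.02,-0.115,0.075]],
    [[0.84,0.08,0.15],[0.024,-0.14,0.092]],
    [[0.92,0.087,0.2],[0.029,-0.165,0.109]],
    [[0.94,0.089,0.235],[0.029,-0.165,0.109]],
    [[0.94,0.089,0.242],[0.029,-0.165,0.109]],
    [[0.94,0.089,0.242],[0.029,-0.165,0.109]],
    [[0.94,0.089,0.242],[0.029,-0.165,0.109]]
  ]
}}

```text
clock: 27.58
tool_pos: [0.4696, -0.02, 0.1761]
eef_rot: [0.771, 0.582, -0.206, 0.157]
contact_force: [0.2, -0.0, -0.1]
opening: 0.147
finger_force: 15.0
```

```bash
python3 aim.py .001 0 -.029; python3 - <<'E'
from tail import *
for _ in range(4): st=get_state();s=snapshot("side")
t=snapshot("top");w=snapshot("wrist");print(st["tool_pos"],st["opening"],st["finger_force"],st["clock"])
M=R.from_quat(st["eef_rot"]).as_matrix();f=lambda k:st["tool_pos"]+M@np.array([k+.001,0,-.029])
print("mid",f(0))
for n,c in(("side",s),("top",t)):
    C=cam(c,st);cv2.imwrite(f"pics/F_{n}.png",c["img"]);q=[np.round(proj(C,f(k)),1) for k in(-.04,0,.04,.079)];print(n,q)
    for th in(130,160,180):print(th,white(c["img"],(q[2]+q[3])/2,25,th))
    print("vial cap exp",proj(C,[.4727,-.0034,.11]))
    h=cv2.cvtColor(c["img"],cv2.COLOR_BGR2HSV);m=cv2.inRange(h,(45,40,80),(80,255,255));n_,l,S,c_=cv2.connectedComponentsWithStats(m)
    print([(S[i].tolist(),c_[i].round(1).tolist()) for i in range(1,n_) if S[i][4]>6])
E
```

```text
tcp [ 0.46854219 -0.01819282  0.17538526] z axis [-0.13529219 -0.48134813 -0.8660254 ] shift [ 0.00539959 -0.00508187 -0.0002226 ] turn [ 1.81872646e-04  8.04037282e-05 -7.62454413e-04]
[ 0.46976917 -0.01904136  0.17593377] 0.149178638903671 14.994166195392609 27.725
mid [ 0.47389553 -0.00424596  0.20055224]
side [array([291. , 178.4]), array([280.2, 190.8]), array([269.1, 203.4]), array([258.1, 216. ])]
130 [([240, 184, 9, 5, 30], [243.2, 185.5]), ([251, 184, 18, 17, 216], [259.7, 192.2]), ([268, 196, 9, 9, 43], [272.3, 199.9])]
160 [([241, 184, 8, 4, 24], [243.7, 185.2])]
180 [([241, 184, 7, 4, 20], [243.2, 185.2])]
vial cap exp (np.float64(279.9898390382743), np.float64(223.71114939659756))
[([331, 83, 8, 5, 15], [334.3, 84.6]), ([340, 84, 12, 6, 29], [345.8, 86.8]), ([277, 222, 7, 5, 27], [279.9, 224.3]), ([277, 235, 6, 2, 7], [279.7, 235.1])]
top [array([288.4, 199.1]), array([276.1, 196. ]), array([264.1, 193. ]), array([252.8, 190.2])]
130 [([278, 195, 5, 5, 15], [280.5, 196.9])]
160 [([279, 196, 4, 4, 12], [280.8, 197.1])]
180 []
vial cap exp (np.float64(275.2334624417696), np.float64(199.27425979950047))
[]
```

```bash
python3 - <<'E'
from h import *
a=cv2.imread("pics/side0.png").astype(int);b=cv2.imread("pics/F_side.png").astype(int)
print(b[194:224:1,250:282:2].max(2)); 
t=snapshot("top")["img"]
print(t[184:204,246:286:2].max(2))
E
```

```text
[[110 132 137 140 142 144 145 145 144 134 100  93 107 113 129 109]
 [112 133 136 139 141 143 144 144 143 136  99  95 122 120 120 133]
 [108 133 136 138 139 143 144 144 143 133 100 117 140 118 101 102]
 [ 98 133 135 138 140 142 143 142 142 126  96 143 153 120  97  78]
 [ 83 126 135 137 139 141 142 143 140 109 106 156 157 131  97  60]
 [ 66 105 127 137 138 140 142 140 121  83 134 158 159 137  89  60]
 [ 77  73  98 123 129 132 130 120  84  95 148 157 156 127 100  77]
 [101  77  69  83  97 104  90  79  84 130 147 158 148  98 100  99]
 [101  99  76  77  81  85  82  83  96 136 156 156 132  97  98  97]
 [ 97  97  99  97  97 100 103  99  91 107 145 144 106  98  97  96]
 [ 99  97  97  98  98 100 102  99  98 104 128 125  99  98  97  98]
 [100  98  96  98  98  99  99  98 107 107 101 104  98 100  97  98]
 [ 99  99  98  97  99  99 100 102 108 123 100  92 100 100  98  97]
 [100 100  98 100 102 104 102 106 106 151  97  93  99  99  99  98]
 [102 100  98 103 104 102 103 105 129 154  98  99  98 100 100 102]
 [101 100  99 102 103 101 105 103 157  95  97  99  99 101 101 104]
 [101  99  99 100 102 101 10
[... 1911 characters left out ...]
 146 129
  101  85]
 [ 62  62  63  61  56  47  44  43  59  72  71  74  63  48  79  83 162 193
  181 131]
 [ 65  62  61  55  51  46  50  51  53  67  77  77  79  46  82  84  87 200
  198 180]
 [ 63  61  52  45  44  52  55  56  48  61  83  80  78  63  73  85  85 165
  195 183]
 [ 60  61  45  49  53  57  61  65  67  55  70  84  82  77  52  86  87 113
  178 162]
 [ 56  51  48  54  58  62  66  66  68  56  60  85  82  87  53  81  90  81
  111  99]
 [ 46  51  56  57  61  65  67  70  75  68  51  83  86  85  69  75  90  91
   72  79]
 [ 50  55  60  61  68  68  69  74  74  77  49  74  85  87  81  56  92  94
   79  82]
 [ 60  61  64  66  69  71  75  75  77  80  62  59  90  90  92  51  90  94
   81  78]]
```

The side image confirms it. The flange and tail run to about (258,216), as predicted for the aim pose. The vial cap is at (279.9,224.3) against the expected (280,223.7), and the grip is steady at 15 N. Handing in.

```bash
python3 -c "
from h import *
s=get_state();print(s['tool_pos'],s['finger_force'],abs(s['qd']).max());print(finish_job())"
```

```text
[ 0.46968878 -0.0184012   0.17556102] 14.99419167637825 0.004155013717734928
the job is handed in; nothing more can be done
None
```

I handed the job in: the green-capped vial stands on the plinth, and the syringe is held within about 2 mm of the aim point, sloped 30° with its nose up; the judged result was not shown to me.

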